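# Tare the counter scale with the tin of key blanks

## Task

Stand the round tin of key blanks upright in the middle of the scale's platform, setting it down gently and letting go. Then turn the ring (bezel) of the scale's dial until the zero wedge on the dial lies exactly at the tip of the pointer, and leave the tin standing there. Do not push the padlock or the roll of tape about.

Things in the scene. Friction and masses are not known exactly. Their poses are not given: they have to be found in the camera images.
- blank_tin: round open tin of key blanks, 67 mm across, straight rigid wall with the rim 62 mm up, fixed blanks sticking out to 89 mm, 0.2 to 0.42 kg; origin at the centre of its underside, z up. It starts upright on the worktop, in the gap left or right of the black key cutter (the scale is in the other gap). Machines beside the gaps stand up to 260 mm tall: cross them above that.
- scale: grey counter scale, fixed to the worktop: base 230 mm (x) by 100 mm (y), top of base at 24 mm. In its own frame (origin under the middle of the base, on the worktop; z up) a pedestal carries a face-up dial at x = -70 mm, and a square steel platform lies at x = +56 mm.
- platform_top (a point): centre of the top face of the scale's platform, 110 mm (along the scale's x) by 100 mm, flat, 48 mm above the worktop when empty. It sinks on a damped spring by about 22 mm per kg (16 mm at most).
- scale_platform (a joint): how far the platform has sunk, m, 0 when empty
- dial_center (a point): point on the dial's vertical axis at mid height of the bezel, 146 mm above the worktop. The bezel is a knurled black ring 60 mm across, 18 mm high (137 to 155 mm up), turning without end about this axis with light friction (0.05 N m); the white dial card turns with it. For 40 mm below it the pedestal is only 46 to 50 mm across, so fingertips may hang past the bezel's lower edge.
- scale_bezel (a joint): angle of bezel and dial card, rad, anticlockwise seen from above; at 0 the zero wedge lies towards the scale's +x (towards the platform). It stays where it is left.
- scale_pointer (a joint): angle of the pointer, rad, counted like the bezel's; 0 when the platform is empty; load turns it clockwise (negative), about 5 rad per kg. It lies under the dial's glass and cannot be touched. The dial reads zero when pointer and bezel angles are equal, whole turns aside.
- zero_mark (a point): outer part of the zero wedge, 24 mm from the dial's axis. The wedge is a solid dark triangle, 10 mm long, its broad end at the rim; the other 29 graduations are short thin lines, 12 degrees apart. A white bar on the top of the bezel's rim stands beside the wedge.
- pointer_tip (a point): near the tip of the thin dark pointer, 24 mm from the dial's axis (the short tail has a round disc, the tip has none)
- padlock_b: black padlock lying flat, 74 x 50 x 18 mm, a bystander; origin under its centre
- tape_roll: roll of tape lying flat, 58 mm across, 20 mm high, a bystander; origin under its centre

How it is judged (in metres and radians):
On the way, in this order (a step that is already met when the one before it is completed fails the run):
1. the tin stands upright on the middle of the platform, let go, and the pointer has settled (horizontal distance between blank_tin and platform_top below 0.025 m and angle between blank_tin's own z axis and vertical below 0.08 rad and contact force between blank_tin and scale above 0.8 N and contact force between blank_tin and the arm below 0.1 N and contact force between blank_tin and the fingers below 0.1 N and linear speed of blank_tin below 0.01 m/s), for 0.2 s.
2. the zero wedge lies at the pointer's tip (horizontal distance between zero_mark and pointer_tip below 0.0024 m), for 0.2 s.
At the end, for the whole second after the job is handed in: The tin stands upright (within 4.5 degrees) and at rest on the scale's platform, its centre within 25 mm of the platform's centre, and the zero wedge is at the pointer's tip: the two points at 24 mm radius are less than 2.4 mm apart (about 5.7 degrees, half a graduation) (horizontal distance between blank_tin and platform_top below 0.025 m and angle between blank_tin's own z axis and vertical below 0.08 rad and contact force between blank_tin and scale above 0.8 N and linear speed of blank_tin below 0.01 m/s and horizontal distance between zero_mark and pointer_tip below 0.0024 m); the robot touches nothing.
It fails at once if the tin is dropped or slammed on the platform (platform sinks faster than 0.3 m/s) (velocity of joint scale_platform above 0.3 m/s).
It fails at once if the tin is tipped over (angle between blank_tin's own z axis and vertical above 0.7 rad).
It fails at once if the padlock is pushed away by more than 3 cm (distance of padlock_b from where it was at the start of the episode above 0.03 m).
It fails at once if the tape is pushed away by more than 3 cm (distance of tape_roll from where it was at the start of the episode above 0.03 m).
It also fails if it takes over 72 s, if anything falls off the work surface, if the arm or the gripper's body presses on something with over 40 N, if the wrist force passes 120 N, or if a joint passes its speed limit or range.

## Robot

A 6-joint arm with a two-finger parallel gripper is mounted at the origin on a cart in front of the work surface, level with it; the furniture and walls round the work are solid. World frame = base frame: x ahead of the robot, y to its left, z up, the work surface at z = 0. Lengths are in mm, angles in rad, forces in N, time in s.
With the tool pointing down it reaches from about 350 to 775 mm from the base axis. Payload 7.3 kg.
Tool frame: the origin (TCP) lies on the mounting face of the last link; the fingertips stand 178 mm ahead of it and the grasp point (between the pads) lies 159 mm ahead of it; z points along the fingers, y is the line along which they close (so a half turn about z gives the same grasp; the last joint's range is limited). The gripper opens to 92 mm and grips with 3 to 60 N. Pads are 19 mm wide; open, the fingers measure 130 mm over their backs; the gripper's body (75 mm by 190 mm) begins 47 mm behind the grasp point.
Start: joints at [-1.252, 0.342, 1.524, -0, 1.275, -0.146], TCP at [235.347, -469.297, 404.741] pointing down, gripper open.
Joint ranges: [-2.53, 2.53], [-0.77, 2.02], [0.04, 2.7], [-1, 4.14], [0.28, 2.66], [-3.11, 3.11]. Speed limits (rad/s): [2.57, 2.57, 3.14, 3.14, 3.14, 3.14].

## Interface

Orientations are given as [roll, pitch, yaw] about the fixed x, y, z axes, in that order (R = Rz(yaw) Ry(pitch) Rx(roll)).
In Python, from plant import bot, capture, get_obs gives the robot as it stands (bot), with the cameras as plain functions and the readings as plain functions.
- The arm moves only by the shell command python3 shift.py, which reads ROWS from standard input. ROWS is a JSON list that holds a single list of rows (three levels of brackets), with 1 to 5 rows, each of 5 numbers: the finger opening in mm, then dx, dy, dz in a scale on which 1.0 is 750 mm, then a turn about the tool's z in shares of 4 rad (1.0 is 4 rad); each row is the pose to reach, as a shift and turn from the pose commanded when the command began, along the tool's axes at that moment; what a row does not reach only later rows make up. A row lasts 1/8 s, in which the tool goes at most 62.5 mm and 0.188 rad, less where a joint would pass 70% of its speed; a pose out of reach is approached as far as the arm can. The fingers move at their own pace and stop on an object; the grip force is fixed at half the most. Time passes only in rows, so rows that do not move let the fingers close. It prints the time, the measured TCP pose, the force, the opening and the grip force at its end. No shift or turn number may pass 1 either way. Input that does not fit is refused with a message, and nothing moves.
- get_obs(): the state, without advancing time (a new reading comes with each control period).
- capture(name): name is "side" or "top" or "wrist"; returns a dict with "color" (420x560x3 uint8, red, green, blue), "K" (3x3 intrinsics, pixels), "R" (3x3) and "t" (3): a world point X has camera coordinates R X + t. Camera axes: x right, y down, z forward; pixel columns grow to the right and rows downward; lengths in mm; the calibration is good to about 2 mm. A picture is of the moment at which its call begins. There is no depth.
- bot.close_job(): hands the job in; it is judged then, once.
The state is a dict: "time": time; "joint_positions": joint angles; "dq": joint speeds; "tau": joint torques, N m; "tool_pos": TCP position; "tcp_rot": TCP orientation; "contact_force": force on the tool from outside, world axes, zero at the start; "moment": the same for the moment, N m; "grip_width": finger opening in mm; "finger_force": force on a finger pad.
Only numpy, scipy, OpenCV 4.12 (cv2) and the standard library are available. Lean on these libraries where they do the work, as an engineer would, in place of code of your own. Each camera call takes 0.05 s, during which the arm holds its last target. There are 200 camera calls.

## Working session

There is one attempt and no reset: what is moved stays moved. The work goes in short steps, Python scripts to look and compute and a shell command to move; the robot and the scene stay as the last step left them, time stands still between calls to the robot, and variables do not carry over. Pictures are saved under pics/ and viewed, at most 10 in all, crops included, and the job is handed in when it is done.

```bash
ls; mkdir -p pics
cat > h.py <<'E'
import numpy as np, cv2
from plant import bot, capture, get_obs
def cap(n):
    return capture(n)
def save(c,f): cv2.imwrite('pics/'+f,cv2.cvtColor(c['color'],cv2.COLOR_RGB2BGR))
def ray(c,u,v,z):
    C=-c['R'].T@c['t']; d=c['R'].T@np.linalg.inv(c['K'])@np.array([u,v,1.])
    return C+d*(z-C[2])/d[2]
def proj(c,X):
    p=c['K']@(c['R']@np.array(X,float)+c['t']); return p[:2]/p[2]
E
python3 - <<'E'
from h import *
ims=[]
for n in("top","side"):
    c=cap(n); save(c,n+'0.png'); print(n,(-c['R'].T@c['t']).round(),c['K'][0,0])
o=get_obs(); print(o)
E
```

```text
pics
plant.py
shift.py
top [451. -70. 962.] 398.5562625043606
side [505. 644. 814.] 532.8477344328132
{'time': 0.1, 'joint_positions': array([-1.25202877e+00,  3.42647934e-01,  1.52492310e+00, -3.59809961e-06,
        1.27538870e+00, -1.45987953e-01]), 'dq': array([ 0.00059194, -0.00330149, -0.00214556,  0.001006  ,  0.00036865,
       -0.00146149]), 'tau': array([ 1.84120116e-03, -4.32003701e+01, -2.44693333e+01,  7.19124824e-02,
        5.24965615e-02, -1.94714755e-05]), 'tool_pos': array([ 235.29434395, -469.18610822,  404.11638253]), 'tcp_rot': array([-3.14023962e+00, -1.95464045e-04,  4.64756427e-01]), 'contact_force': array([-0.18837153,  0.47335804,  0.47067282]), 'moment': array([-0.01366927, -0.04149654, -0.00161706]), 'finger_force': 0.0, 'grip_width': 91.64814238009396}
```

View pics/top0.png

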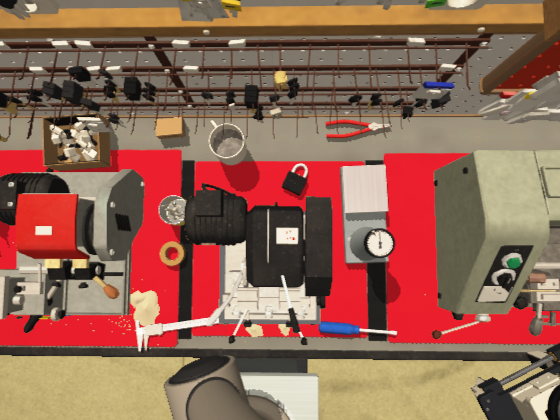

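View pics/side0.png

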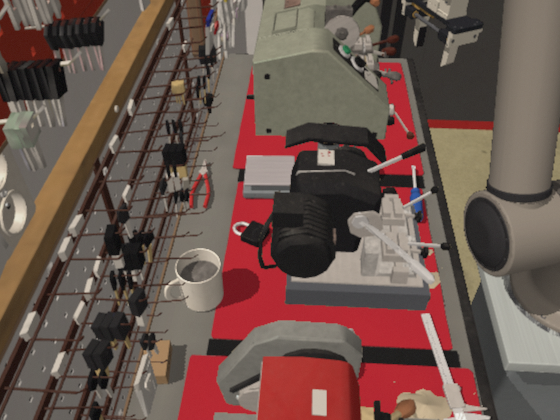

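The top view shows the tin at about (172,210) with the tape below it at (172,253). The platform is near (364,190) and the dial near (379,243). In the side view the tin and dial are hidden. Next I measure them in the top view.

Run:
```python
from h import *
c=cap("top"); im=c['color']
a=cv2.resize(im[185:275,150:220],None,fx=6,fy=6,interpolation=cv2.INTER_CUBIC)
b=cv2.resize(im[155:275,335:405],None,fx=4.5,fy=4.5,interpolation=cv2.INTER_CUBIC)
o=np.zeros((540,420+330,3),np.uint8); o[:540,:420]=a; b=b[:540,:320]; o[:b.shape[0],420:420+b.shape[1]]=b
cv2.imwrite('pics/crop1.png',cv2.cvtColor(o,cv2.COLOR_RGB2BGR))
print('tin@62',ray(c,172.5,210,62),'tape@20',ray(c,172,253,20),'dial@155',ray(c,379,243,155),'plat@48',ray(c,364,190,48))
print('motor edge@?',ray(c,186,210,120),ray(c,186,210,60),'padlock',ray(c,296,180,18))
# platform corners by bright mask
h=cv2.cvtColor(im,cv2.COLOR_RGB2HSV)
m=((h[...,1]<40)&(h[...,2]>170)).astype(np.uint8); m[:150]=0;m[230:]=0;m[:,:335]=0;m[:,395:]=0
cs=max(cv2.findContours(m,0,2)[0],key=cv2.contourArea); r=cv2.minAreaRect(cs)
print(r,[ray(c,*p,48).round(1)[:2] for p in cv2.boxPoints(r)])
m=(h[...,0]>170)|(h[...,0]<8); m=(~(m&(h[...,1]>120))).astype(np.uint8)
m2=np.zeros_like(m); m2[190:275,150:190]=m[190:275,150:190]
for q in cv2.findContours(m2,0,2)[0]:
    if cv2.contourArea(q)>100: print(cv2.minEnclosingCircle(q),cv2.boundingRect(q))
```

```text
tin@62 [531.30578413 175.1790755   62.        ] tape@20 [432.91331243 185.28998203  20.        ] dial@155 [ 457.16392557 -268.64511165  155.        ] plat@48 [ 579.40352001 -263.03788458   48.        ]
motor edge@? [526.15503828 130.37686499 120.        ] [531.53196977 144.68045804  60.        ] padlock [ 607.68933487 -108.12534133   18.        ]
((363.995849609375, 188.40927124023438), (46.588260650634766, 43.18268585205078), 87.39744567871094) [array([ 635.1, -211.9]), array([ 639.6, -311.1]), array([ 531.7, -313.7]), array([ 527. , -215.4])]
((184.5, 232.0), 42.240482330322266) (158, 190, 32, 85)
```

View pics/crop1.png

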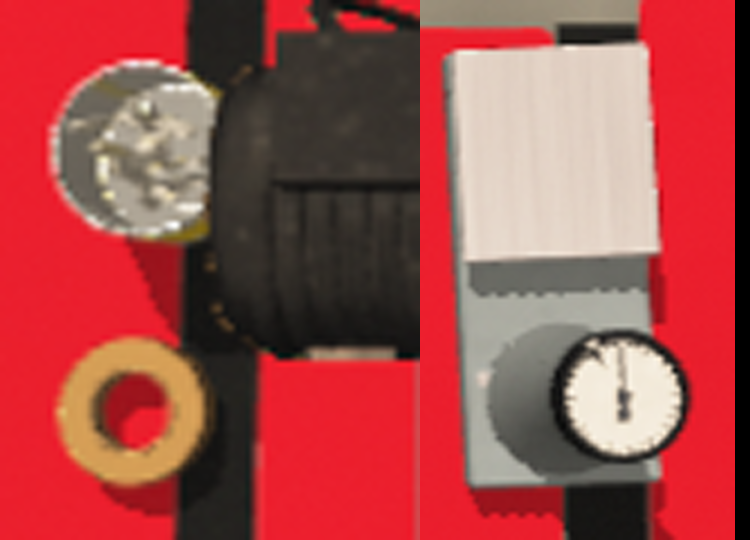

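The crop shows the tin's rim circle, centred at crop (140,148) with radius 90 px, partly hidden by the motor. The dial's pointer is near 12 o'clock, towards the platform, and the wedge is up and to the left. Now I check the clearances on both sides of the tin.

Run:
```python
from h import *
t=cap("top"); s=cap("side")
def tri(a,b):
    A=[];B=[]
    for c,p in((t,a),(s,b)):
        C=-c['R'].T@c['t']; d=c['R'].T@np.linalg.inv(c['K'])@np.array([*p,1.]); d/=np.linalg.norm(d)
        P=np.eye(3)-np.outer(d,d); A.append(P);B.append(P@C)
    X=np.linalg.lstsq(np.vstack(A),np.hstack(B),rcond=None)[0]; return X.round(), [ (proj(c,X)-p).round(1) for c,p in((t,a),(s,b))]
# side rays meeting the plane of top column u (vertical plane-ish)
def colmeet(u,p):
    n=t['R'].T@np.linalg.inv(t['K']).T@np.zeros(3) if 0 else None
    Ct=-t['R'].T@t['t']; d1=t['R'].T@np.linalg.inv(t['K'])@np.array([u,100,1.]); d2=t['R'].T@np.linalg.inv(t['K'])@np.array([u,300,1.])
    n=np.cross(d1,d2); C=-s['R'].T@s['t']; d=s['R'].T@np.linalg.inv(s['K'])@np.array([*p,1.])
    return (C+d*(n@(Ct-C))/(n@d)).round()
for p in((305,218),(305,245),(305,275)): print('motor',colmeet(186,p))
for u,p in((145,(290,323)),(140,(250,335)),(145,(355,340))): print('guard',colmeet(u,p))
T=ray(t,172.9,209.3,62); print('tin',T)
o=get_obs(); 
from scipy.spatial.transform import Rotation as Ro
R=Ro.from_euler('xyz',o['tcp_rot']).as_matrix(); print(R.round(3))
print('dial crop ray',ray(t,335+200/4.5-.4,155+395/4.5-.4,155))
```

```text
motor [504.  96. 263.]
motor [502. 107. 216.]
motor [500. 120. 161.]
guard [519. 206. 156.]
guard [576. 222. 145.]
guard [423. 212. 130.]
tin [532.91093762 174.300235    62.        ]
[[ 0.894  0.448 -0.   ]
 [ 0.448 -0.894  0.001]
 [ 0.    -0.001 -1.   ]]
dial crop ray [ 458.40852079 -268.75790096  155.        ]
```

The manual's scale: shifts go in shares of 750 mm and turns go in shares of 4 rad. Converting my numbers, -100 mm is -0.1333, -50 mm is -0.0667.

```bash
echo '[[[92, 0, 0, -0.0667, 0], [92, 0, 0, -0.1333, 0], [92, 0, 0, -0.1333, 0]]]' | python3 shift.py && echo '[[[92, 0.0613, -0.0493, 0, 0], [92, 0.1227, -0.0973, 0, 0], [92, 0.184, -0.1467, 0, 0], [92, 0.2453, -0.196, 0, 0], [92, 0.3067, -0.244, 0, 0]]]' | python3 shift.py && echo '[[[92, 0.0613, -0.0493, 0, 0], [92, 0.1227, -0.0973, 0, 0], [92, 0.184, -0.1467, 0, 0], [92, 0.2453, -0.196, 0, 0], [92, 0.3067, -0.244, 0, 0]]]' | python3 shift.py && echo '[[[92, 0.0613, -0.0493, 0, -0.045], [92, 0.1253, -0.1, 0, -0.09], [92, 0.1253, -0.1, 0, -0.135], [92, 0.1253, -0.1, 0, -0.18], [92, 0.1253, -0.1, 0, -0.225]]]' | python3 shift.py && echo '[[[92, 0, 0, 0, -0.0375], [92, 0, 0, 0, -0.0515], [92, 0, 0, 0, -0.0515]]]' | python3 shift.py
python3 - <<'E'
from h import *
c=cap("wrist"); save(c,'w1.png'); print(c['R'].round(2),(-c['R'].T@c['t']).round())
print(get_obs()['tool_pos'],get_obs()['tcp_rot']); print('tin expected', proj(c,[533,174.3,62]))
E
```

```text
time: 0.62
tool_pos: [235.4, -469.3, 508.7]
tcp_rot: [3.133, 0.001, 0.465]
contact_force: [0.2, -0.5, -0.8]
grip_width: 91.6
finger_force: 0.0
time: 1.25
tool_pos: [359.2, -200.7, 503.8]
tcp_rot: [-3.141, 0.0, 0.464]
contact_force: [1.4, -0.4, -1.0]
grip_width: 91.7
finger_force: 0.0
time: 1.88
tool_pos: [482.8, 66.1, 503.7]
tcp_rot: [-3.141, 0.001, 0.465]
contact_force: [0.3, 0.2, -0.4]
grip_width: 91.9
finger_force: 0.0
time: 2.5
tool_pos: [533.0, 173.6, 503.2]
tcp_rot: [-3.139, 0.001, 1.371]
contact_force: [-0.3, -0.8, -0.8]
grip_width: 91.9
finger_force: 0.0
time: 2.88
tool_pos: [532.9, 173.2, 503.6]
tcp_rot: [-3.14, 0.0, 1.57]
contact_force: [-0.3, 0.4, -0.4]
grip_width: 92.1
finger_force: 0.0
[[ 1.   -0.   -0.  ]
 [ 0.   -0.97  0.25]
 [-0.   -0.25 -0.97]] [532. 240. 483.]
[532.90534694 173.24286723 503.79913234] [-3.14014853e+00  3.79852512e-04  1.56951013e+00]
tin expected [278.35845852 186.73094255]
```

View pics/w1.png

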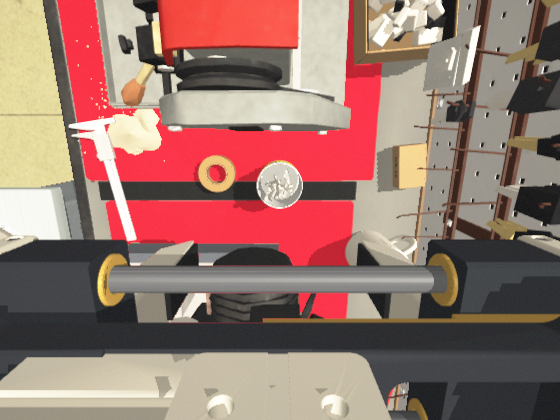

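The wrist view shows the tin's rim at about (279.5,185) with radius 23, within 2 px of the projected position. The guard's face is visible, so it stands beyond y=240 and leaves room for the gripper body. I descend and grip.

To row units: 250 mm is 0.3333, 120 mm is 0.16.

```bash
echo '[[[92, 0.0027, 0.0007, 0.08, 0], [92, 0.0027, 0.0007, 0.16, 0], [92, 0.0027, 0.0007, 0.24, 0], [92, 0.0027, 0.0007, 0.3, 0], [92, 0.0027, 0.0007, 0.3333, 0]]]' | python3 shift.py && echo '[[[92, 0, 0, 0.02, 0], [92, 0, 0, 0.04, 0], [92, 0, 0, 0.0587, 0], [92, 0, 0, 0.0587, 0]]]' | python3 shift.py && echo '[[[60, 0, 0, 0, 0], [60, 0, 0, 0, 0], [60, 0, 0, 0, 0], [60, 0, 0, 0, 0], [60, 0, 0, 0, 0]]]' | python3 shift.py
```

```text
time: 3.55
tool_pos: [532.5, 175.0, 251.7]
tcp_rot: [-3.137, 0.001, 1.569]
contact_force: [0.2, -0.1, 1.3]
grip_width: 92.0
finger_force: 0.0
time: 4.05
tool_pos: [533.2, 175.2, 209.9]
tcp_rot: [-3.14, 0.0, 1.571]
contact_force: [0.2, 0.9, -0.0]
grip_width: 91.7
finger_force: 0.0
time: 4.68
tool_pos: [533.8, 175.3, 211.3]
tcp_rot: [3.14, -0.0, 1.571]
contact_force: [0.7, -1.1, 4.4]
grip_width: 65.6
finger_force: 30.0
```

To row units: -215 mm is -0.2867, -165 mm is -0.22.

```bash
echo '[[[60, 0, 0, -0.0267, 0], [60, 0, 0, -0.0867, 0], [60, 0, 0, -0.1533, 0], [60, 0, 0, -0.22, 0], [60, 0, 0, -0.2867, 0]]]' | python3 shift.py && echo '[[[60, 0, 0, -0.0533, 0], [60, 0, 0, -0.0933, 0], [60, 0, 0, -0.1067, 0], [60, 0, 0, -0.1067, 0]]]' | python3 shift.py && echo '[[[60, -0.0267, 0.004, 0, 0], [60, -0.0867, 0.0107, 0, 0], [60, -0.1467, 0.0187, 0, 0], [60, -0.2067, 0.0267, 0, 0], [60, -0.2667, 0.0347, 0, 0]]]' | python3 shift.py && echo '[[[60, -0.06, 0.008, 0, 0.025], [60, -0.12, 0.016, 0, 0.0625], [60, -0.18, 0.024, 0, 0.1], [60, -0.24, 0.032, 0, 0.1375], [60, -0.2933, 0.0373, 0, 0.175]]]' | python3 shift.py && echo '[[[60, -0.0233, -0.0233, 0, 0.0375], [60, -0.0233, -0.0233, 0, 0.075], [60, -0.0233, -0.0233, 0, 0.1125], [60, -0.0233, -0.0233, 0, 0.15], [60, -0.0233, -0.0233, 0, 0.1875]]]' | python3 shift.py && echo '[[[60, 0, 0, 0, 0.02], [60, 0, 0, 0, 0.03], [60, 0, 0, 0, 0.03], [60, 0, 0, 0, 0.03]]]' | python3 shift.py
```

```text
time: 5.3
tool_pos: [532.9, 175.2, 426.4]
tcp_rot: [-3.139, 0.0, 1.571]
contact_force: [0.8, -0.5, -2.4]
grip_width: 65.9
finger_force: 30.0
time: 5.8
tool_pos: [533.4, 175.3, 504.8]
tcp_rot: [-3.14, 0.0, 1.571]
contact_force: [-0.0, -0.3, -3.1]
grip_width: 65.6
finger_force: 30.0
time: 6.42
tool_pos: [559.3, -27.3, 504.1]
tcp_rot: [-3.139, -0.0, 1.57]
contact_force: [0.2, 0.8, -3.6]
grip_width: 66.0
finger_force: 30.0
time: 7.05
tool_pos: [587.0, -247.7, 503.7]
tcp_rot: [-3.139, 0.001, 0.865]
contact_force: [0.2, -0.4, -3.0]
grip_width: 65.7
finger_force: 30.0
time: 7.68
tool_pos: [562.2, -248.1, 503.8]
tcp_rot: [-3.14, 0.003, 0.115]
contact_force: [0.4, 0.6, -2.0]
grip_width: 65.9
finger_force: 30.0
time: 8.18
tool_pos: [562.5, -247.5, 504.9]
tcp_rot: [-3.141, 0.001, 0.001]
contact_force: [-0.4, 0.1, -2.4]
grip_width: 65.5
finger_force: 30.0
```

To row units: 29 mm is 0.0387, 22.5 mm is 0.03.

```bash
echo '[[[60, 0.0187, 0.0147, 0, 0], [60, 0.0387, 0.03, 0, 0], [60, 0.0387, 0.03, 0, 0], [60, 0.0387, 0.03, 0, 0]]]' | python3 shift.py
python3 - <<'E'
from h import *
t=cap("top"); s=cap("side"); w=cap("wrist"); save(w,'w2.png')
for z in(150,200,250): print(z,ray(t,331,198,z).round(),ray(s,290,145,z).round())
print('wrist proj platform corners',[proj(w,p).round() for p in([635.1,-211.9,48],[639.6,-311,48],[531.7,-313.7,48],[527,-215.4,48],[458,-269,155])])
E
```

```text
time: 8.68
tool_pos: [591.5, -269.2, 505.4]
tcp_rot: [-3.141, 0.001, 0.001]
contact_force: [-0.5, -0.1, -2.5]
grip_width: 65.8
finger_force: 30.0
150 [ 549. -174.  150.] [ 540. -224.  150.]
200 [ 543. -168.  200.] [ 537. -158.  200.]
250 [ 536. -161.  250.] [534. -93. 250.]
wrist proj platform corners [array([239., 155.]), array([306., 152.]), array([306., 223.]), array([243., 226.]), array([278., 302.])]
```

View pics/w2.png

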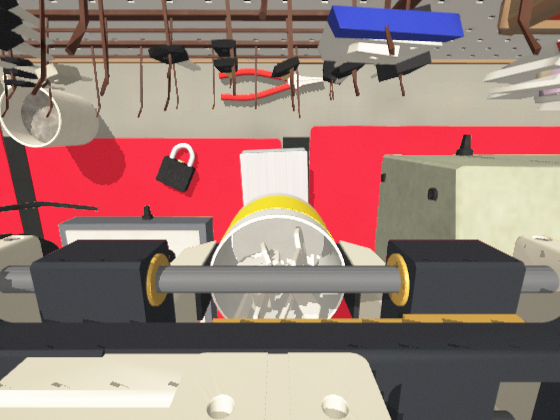

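The wrist view shows the tin upright in the grip. The platform's far corners are at (242,153) and (306,149), within 3 px of prediction. The panel tops out near 190 mm and ends at x≈543, so the body clears it. I lower the tin.

To row units: 195 mm is 0.26, 155 mm is 0.2067.

```bash
echo '[[[60, 0, 0, 0.0267, 0], [60, 0, 0, 0.0867, 0], [60, 0, 0, 0.1467, 0], [60, 0, 0, 0.2067, 0], [60, 0, 0, 0.26, 0]]]' | python3 shift.py && echo '[[[60, 0, 0, 0.0267, 0], [60, 0, 0, 0.04, 0], [60, 0, 0, 0.048, 0], [60, 0, 0, 0.0533, 0], [60, 0, 0, 0.0533, 0]]]' | python3 shift.py && echo '[[[60, 0, 0, 0.004, 0], [60, 0, 0, 0.008, 0], [60, 0, 0, 0.012, 0], [60, 0, 0, 0.016, 0], [60, 0, 0, 0.016, 0]]]' | python3 shift.py && echo '[[[60, 0, 0, 0.0027, 0], [60, 0, 0, 0.0053, 0], [60, 0, 0, 0.008, 0], [60, 0, 0, 0.008, 0], [60, 0, 0, 0.008, 0]]]' | python3 shift.py
```

```text
time: 9.45
tool_pos: [591.3, -268.9, 309.6]
tcp_rot: [3.142, 0.0, 0.001]
contact_force: [-0.0, -0.1, -3.4]
grip_width: 65.3
finger_force: 30.0
time: 10.07
tool_pos: [591.8, -269.4, 271.2]
tcp_rot: [3.141, -0.001, 0.001]
contact_force: [-0.6, -0.2, -2.1]
grip_width: 65.6
finger_force: 30.0
time: 10.7
tool_pos: [591.7, -269.3, 258.4]
tcp_rot: [-3.141, 0.0, 0.001]
contact_force: [-0.5, -0.9, -1.9]
grip_width: 65.9
finger_force: 30.0
time: 11.32
tool_pos: [591.8, -269.4, 252.9]
tcp_rot: [3.141, -0.0, 0.001]
contact_force: [0.0, 1.2, -1.1]
grip_width: 65.7
finger_force: 30.0
```

To row units: 2 mm is 0.0027, 1 mm is 0.0013.

```bash
echo '[[[60, 0, 0, 0.0013, 0], [60, 0, 0, 0.0027, 0], [60, 0, 0, 0.0027, 0], [60, 0, 0, 0.0027, 0]]]' | python3 shift.py && echo '[[[69, 0, 0, 0, 0], [72, 0, 0, 0, 0], [80, 0, 0, 0, 0], [92, 0, 0, 0, 0], [92, 0, 0, 0, 0]]]' | python3 shift.py && echo '[[[92, 0, 0, -0.0133, 0], [92, 0, 0, -0.0533, 0], [92, 0, 0, -0.12, 0], [92, 0, 0, -0.1933, 0], [92, 0, 0, -0.2667, 0]]]' | python3 shift.py && echo '[[[92, 0, 0, -0.0667, 0], [92, 0.0533, 0, -0.0667, 0], [92, 0.0533, 0, -0.0667, 0]]]' | python3 shift.py
python3 - <<'E'
from h import *
t=cap("top"); w=cap("wrist")
a=cv2.resize(t['color'][150:280,330:410],None,fx=4,fy=4,interpolation=cv2.INTER_CUBIC)
b=cv2.resize(w['color'],(460,345))
o=np.zeros((520,780,3),np.uint8); o[:,:320]=a; o[:345,320:]=b; cv2.imwrite('pics/p3.png',o[...,::-1])
E
```

```text
time: 11.82
tool_pos: [591.8, -269.4, 250.8]
tcp_rot: [3.141, -0.0, 0.001]
contact_force: [-0.6, 0.6, 0.9]
grip_width: 65.8
finger_force: 30.0
time: 12.45
tool_pos: [591.8, -269.4, 250.7]
tcp_rot: [3.141, 0.0, 0.001]
contact_force: [0.5, -0.0, -0.6]
grip_width: 91.2
finger_force: 0.0
time: 13.08
tool_pos: [591.4, -269.1, 453.5]
tcp_rot: [3.141, -0.001, 0.001]
contact_force: [2.1, -0.1, -0.7]
grip_width: 91.8
finger_force: 0.0
time: 13.45
tool_pos: [633.1, -268.9, 500.2]
tcp_rot: [-3.141, -0.0, 0.002]
contact_force: [0.1, -0.3, -1.7]
grip_width: 91.6
finger_force: 0.0
```

View pics/p3.png

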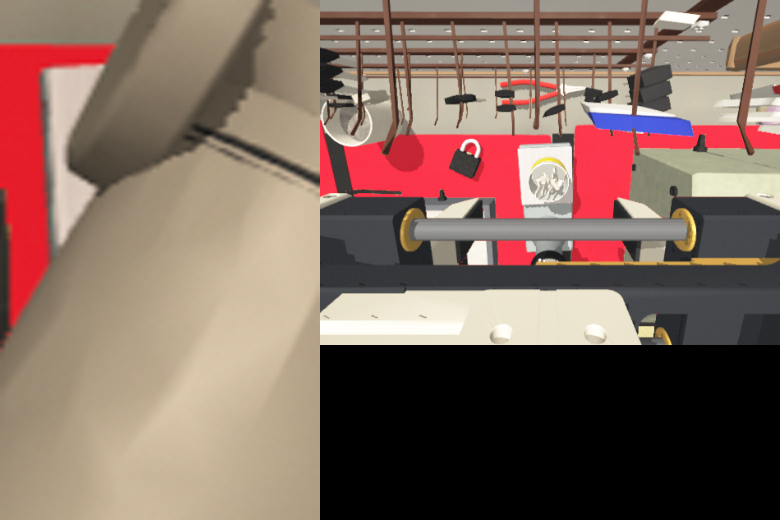

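The wrist view shows the tin standing upright on the platform at about (548,180) in the composite, and the arm hides the top view. I move so that the wrist camera sees the dial.

To row units: -208 mm is -0.2773, -180 mm is -0.24.

```bash
echo '[[[92, -0.0333, 0, 0, 0], [92, -0.1, 0, 0, 0], [92, -0.1733, 0, 0, 0], [92, -0.24, 0, 0, 0], [92, -0.2773, 0, 0, 0]]]' | python3 shift.py && echo '[[[92, 0, 0, 0.0667, 0], [92, 0, 0, 0.1333, 0], [92, 0, 0, 0.1333, 0], [92, 0, 0, 0.1333, 0]]]' | python3 shift.py
python3 - <<'E'
from h import *
w=cap("wrist"); print(w['K'][0,0],proj(w,[458.4,-268.8,155]),(-w['R'].T@w['t']).round())
cv2.imwrite('pics/p4.png',cv2.resize(w['color'][60:270,140:420],None,fx=2.8,fy=2.8,interpolation=cv2.INTER_CUBIC)[...,::-1])
E
```

```text
time: 14.18
tool_pos: [420.5, -268.7, 501.4]
tcp_rot: [3.141, -0.0, -0.001]
contact_force: [0.3, -0.6, -1.0]
grip_width: 91.8
finger_force: 0.0
time: 14.68
tool_pos: [423.8, -269.7, 402.8]
tcp_rot: [3.14, -0.002, 0.001]
contact_force: [0.9, -0.9, 0.7]
grip_width: 91.8
finger_force: 0.0
292.18995755004437 [276.20153256 181.97387663] [ 490. -269.  383.]
```

View pics/p4.png

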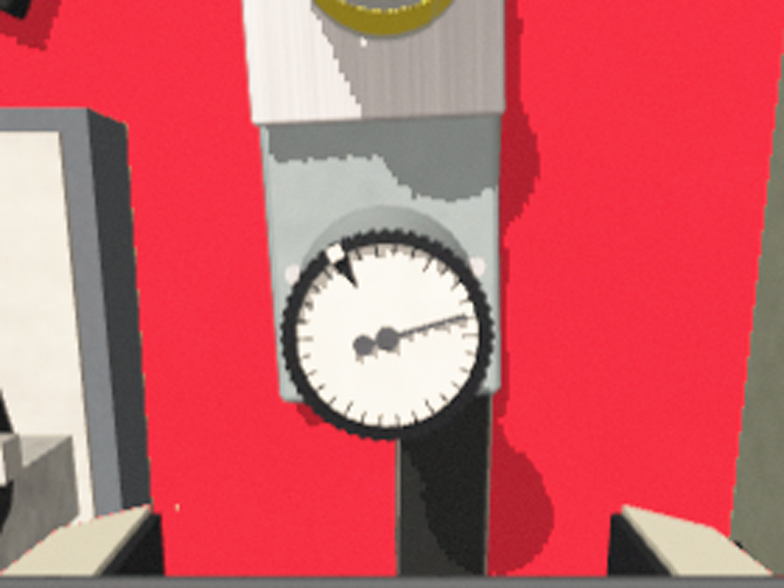

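The crop shows the bezel circle centred at about (387,334) with the hub at (387,338). The pointer tip is at (466,317) and its tail disc at (363,345). The wedge tip is at (355,285), and the white bar beside it is at (336,253). Next I compute the angles.

```bash
cat >> h.py <<'E'
def pt(w,x,y,z,ox=140,oy=60,k=2.8): return ray(w,ox+(x+.5)/k-.5,oy+(y+.5)/k-.5,z)
def bez(w,u,v):
    "bezel circle centre at z=155 from dark ring contour"
    g=cv2.cvtColor(w['color'],cv2.COLOR_RGB2HSV); s=g[...,2]<70
    m=np.zeros(s.shape,np.uint8); m[s]=1
    k=np.zeros_like(m); cv2.circle(k,(int(u),int(v)),42,1,-1); return m*k
E
python3 - <<'E'
from h import *
w=cap("wrist")
an=lambda d: np.degrees(np.arctan2(d[1],d[0])).round(1)
for z in (150,154):
    B=pt(w,387,334,155); H=pt(w,387,338,z); T=pt(w,466,317,z); L=pt(w,363,345,z); W=pt(w,355,285,z); R=pt(w,336,253,155)
    print('bez',B.round(1),'hub',H.round(1),'ptr',an(T-L),an(T-H),np.linalg.norm(T-H).round(1),'wedge tip',an(W-H),np.linalg.norm(W-H).round(1),'bar',an(R-B),np.linalg.norm(R-B).round(1))
print([pt(w,x,334,155).round(1)[:2] for x in (281,494)],[pt(w,387,y,155).round(1)[:2] for y in (229,440)])
print(get_obs()['tool_pos'])
E
```

```text
bez [ 461.1 -270.4  155. ] hub [ 459.4 -270.4  150. ] ptr -74.7 -75.0 23.2 wedge tip 31.2 17.4 bar 32.3 26.1
bez [ 461.1 -270.4  155. ] hub [ 459.9 -270.4  154. ] ptr -74.7 -75.0 22.8 wedge tip 31.2 17.1 bar 32.3 26.1
[array([ 461.1, -240.8]), array([ 461.2, -300.2])] [array([ 489.5, -270.3]), array([ 430.6, -270.4])]
[ 424.03279404 -269.757392    403.09322476]
```

To row units: 35.7 mm is 0.0476, 20 mm is 0.0267, -0.76 rad is -0.19.

```bash
echo '[[[92, 0.0267, 0, 0, -0.025], [92, 0.0476, 0, 0, -0.0625], [92, 0.0476, 0, 0, -0.105], [92, 0.0476, 0, 0, -0.1475], [92, 0.0476, 0, 0, -0.19]]]' | python3 shift.py && echo '[[[92, 0, 0, 0, -0.0425], [92, 0, 0, 0, -0.085], [92, 0, 0, 0, -0.1275], [92, 0, 0, 0, -0.17], [92, 0, 0, 0, -0.2125]]]' | python3 shift.py && echo '[[[92, 0, 0, 0, -0.0425], [92, 0, 0, 0, -0.085], [92, 0, 0, 0, -0.1275], [92, 0, 0, 0, -0.1625], [92, 0, 0, 0, -0.1775]]]' | python3 shift.py && echo '[[[92, 0, 0, 0.04, 0], [92, 0, 0, 0.08, 0], [92, 0, 0, 0.1067, 0], [92, 0, 0, 0.1213, 0], [92, 0, 0, 0.1213, 0]]]' | python3 shift.py
```

```text
time: 15.4
tool_pos: [459.8, -269.5, 402.5]
tcp_rot: [3.139, -0.0, 0.767]
contact_force: [0.9, 0.2, -0.9]
grip_width: 92.2
finger_force: 0.0
time: 16.02
tool_pos: [459.7, -269.5, 402.6]
tcp_rot: [3.139, 0.002, 1.617]
contact_force: [-0.2, -0.1, 0.7]
grip_width: 91.7
finger_force: 0.0
time: 16.65
tool_pos: [459.7, -269.6, 402.6]
tcp_rot: [3.141, 0.003, 2.324]
contact_force: [0.3, -0.1, 0.1]
grip_width: 92.0
finger_force: 0.0
time: 17.27
tool_pos: [459.7, -269.6, 310.2]
tcp_rot: [3.142, 0.001, 2.321]
contact_force: [0.6, 0.2, 0.0]
grip_width: 91.6
finger_force: 0.0
```

Grip the bezel, then turn it clockwise by 1.5 rad, which is a positive turn about the tool's z.

To row units: -91 mm is -0.1213, -60 mm is -0.08, 0.65 rad is 0.1625.

```bash
echo '[[[50, 0, 0, 0, 0], [50, 0, 0, 0, 0], [50, 0, 0, 0, 0], [50, 0, 0, 0, 0], [50, 0, 0, 0, 0]]]' | python3 shift.py && echo '[[[50, 0, 0, 0, 0.0125], [50, 0, 0, 0, 0.0425], [50, 0, 0, 0, 0.075], [50, 0, 0, 0, 0.1075], [50, 0, 0, 0, 0.14]]]' | python3 shift.py && echo '[[[50, 0, 0, 0, 0.0325], [50, 0, 0, 0, 0.065], [50, 0, 0, 0, 0.0975], [50, 0, 0, 0, 0.13], [50, 0, 0, 0, 0.1625]]]' | python3 shift.py && echo '[[[50, 0, 0, 0, 0.0325], [50, 0, 0, 0, 0.06], [50, 0, 0, 0, 0.0725], [50, 0, 0, 0, 0.0725]]]' | python3 shift.py && echo '[[[92, 0, 0, 0, 0], [92, 0, 0, 0, 0], [92, 0, 0, 0, 0], [92, 0, 0, 0, 0]]]' | python3 shift.py && echo '[[[92, 0, 0, -0.0267, 0], [92, 0, 0, -0.08, 0], [92, 0, 0, -0.1213, 0], [92, 0, 0, -0.1213, 0]]]' | python3 shift.py
```

```text
time: 17.9
tool_pos: [459.3, -269.7, 310.0]
tcp_rot: [-3.141, 0.001, 2.321]
contact_force: [-2.8, -0.7, 2.8]
grip_width: 59.6
finger_force: 30.0
time: 18.52
tool_pos: [459.6, -269.5, 310.0]
tcp_rot: [3.141, 0.001, 1.757]
contact_force: [0.3, 0.1, 2.0]
grip_width: 59.7
finger_force: 30.0
time: 19.15
tool_pos: [460.0, -269.5, 310.1]
tcp_rot: [3.139, -0.0, 1.107]
contact_force: [2.4, -1.6, 0.9]
grip_width: 59.3
finger_force: 30.0
time: 19.65
tool_pos: [460.1, -269.6, 310.0]
tcp_rot: [3.139, -0.001, 0.821]
contact_force: [4.2, -1.7, 0.4]
grip_width: 59.4
finger_force: 30.0
time: 20.15
tool_pos: [459.4, -269.4, 309.6]
tcp_rot: [-3.141, 0.0, 0.821]
contact_force: [0.0, -0.2, 0.2]
grip_width: 90.7
finger_force: 0.0
time: 20.65
tool_pos: [459.7, -269.6, 403.1]
tcp_rot: [3.136, -0.0, 0.821]
contact_force: [-0.6, 0.4, -0.2]
grip_width: 91.9
finger_force: 0.0
```

To row units: -26.1 mm is -0.0348, -24.3 mm is -0.0324, 0.82 rad is 0.205.

```bash
echo '[[[92, -0.0324, -0.0348, 0, 0.0425], [92, -0.0324, -0.0348, 0, 0.085], [92, -0.0324, -0.0348, 0, 0.1275], [92, -0.0324, -0.0348, 0, 0.17], [92, -0.0324, -0.0348, 0, 0.205]]]' | python3 shift.py && echo '[[[92, 0, 0, 0, 0], [92, 0, 0, 0, 0]]]' | python3 shift.py
python3 - <<'E'
from h import *
w=cap("wrist")
cv2.imwrite('pics/p5.png',cv2.resize(w['color'][110:250,190:370],None,fx=4.2,fy=4.2,interpolation=cv2.INTER_CUBIC)[...,::-1])
E
```

```text
time: 21.28
tool_pos: [423.5, -269.3, 399.3]
tcp_rot: [-3.14, 0.002, -0.004]
contact_force: [-0.3, 0.1, 0.3]
grip_width: 91.8
finger_force: 0.0
time: 21.52
tool_pos: [423.7, -269.4, 400.1]
tcp_rot: [-3.141, 0.001, 0.004]
contact_force: [0.3, -0.6, -0.2]
grip_width: 91.7
finger_force: 0.0
```

View pics/p5.png

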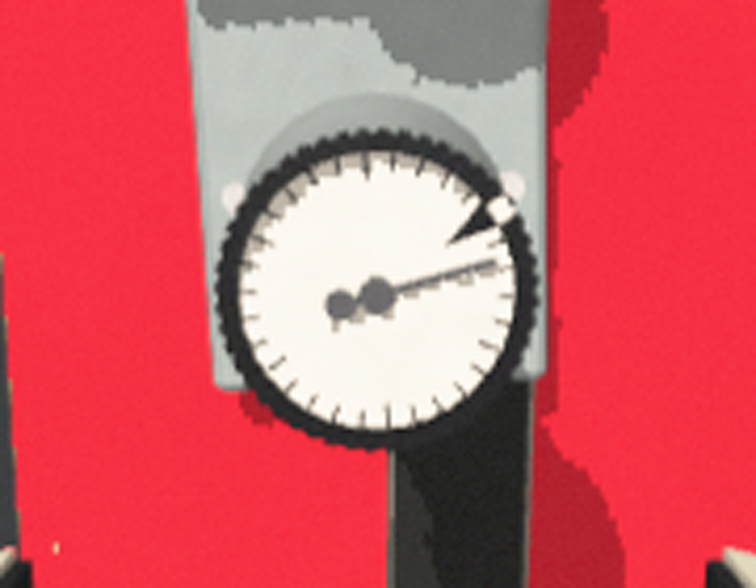

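The crop shows the bezel centre at (377,289), hub (377,296), pointer tip (496,263), tail (342,304), wedge tip (449,243) and white bar (501,209).

Run:
```python
from h import *
w=cap("wrist"); P=lambda x,y,z: pt(w,x,y,z,190,110,4.2)
an=lambda d: np.degrees(np.arctan2(d[1],d[0])).round(1)
z=150
B=P(377,289,155);H=P(377,296,z);T=P(496,263,z);L=P(342,304,z);W=P(449,243,z);R=P(501,209,155);M=P(487,217,z)
print(B,H,'ptr',an(T-L),an(T-H),np.linalg.norm(T-H),'wedge',an(W-H),an(M-W),np.linalg.norm(W-H),'bar',an(R-B))
```

```text
[ 460.78907684 -270.25134103  155.        ] [ 458.83066335 -270.28849906  150.        ] ptr -74.9 -74.3 23.02114290455752 wedge -53.4 -55.4 16.603543812072484 bar -56.9
```

To row units: 36 mm is 0.048, 20 mm is 0.0267, 0.8 rad is 0.2.

```bash
echo '[[[92, 0.0267, 0, 0, 0.04], [92, 0.048, -0.0004, 0, 0.08], [92, 0.048, -0.0004, 0, 0.12], [92, 0.048, -0.0004, 0, 0.16], [92, 0.048, -0.0004, 0, 0.2]]]' | python3 shift.py && echo '[[[92, 0, 0, 0.04, 0], [92, 0, 0, 0.08, 0], [92, 0, 0, 0.1067, 0], [92, 0, 0, 0.12, 0], [92, 0, 0, 0.12, 0]]]' | python3 shift.py && echo '[[[50, 0, 0, 0, 0], [50, 0, 0, 0, 0], [50, 0, 0, 0, 0], [50, 0, 0, 0, 0], [50, 0, 0, 0, 0]]]' | python3 shift.py && echo '[[[50, 0, 0, 0, 0.025], [50, 0, 0, 0, 0.055], [50, 0, 0, 0, 0.0775], [50, 0, 0, 0, 0.0865], [50, 0, 0, 0, 0.0865]]]' | python3 shift.py && echo '[[[50, 0, 0, 0, 0], [92, 0, 0, 0, 0], [92, 0, 0, 0, 0], [92, 0, 0, 0, 0], [92, 0, 0, 0, 0]]]' | python3 shift.py && echo '[[[92, 0, 0, -0.0267, 0], [92, 0, 0, -0.08, 0], [92, 0, 0, -0.12, 0], [92, 0, 0, -0.12, 0]]]' | python3 shift.py
```

```text
time: 22.25
tool_pos: [459.8, -269.1, 400.5]
tcp_rot: [3.142, 0.0, -0.803]
contact_force: [-0.0, -0.1, 0.0]
grip_width: 92.0
finger_force: 0.0
time: 22.88
tool_pos: [459.8, -269.1, 310.4]
tcp_rot: [3.141, 0.001, -0.799]
contact_force: [-0.7, -0.2, 0.9]
grip_width: 91.3
finger_force: 0.0
time: 23.5
tool_pos: [459.4, -269.6, 311.1]
tcp_rot: [3.14, -0.001, -0.799]
contact_force: [-3.6, -3.5, 3.7]
grip_width: 59.5
finger_force: 30.0
time: 24.12
tool_pos: [459.6, -269.5, 311.1]
tcp_rot: [3.141, -0.001, -1.145]
contact_force: [-4.0, -4.1, 4.6]
grip_width: 59.3
finger_force: 30.0
time: 24.75
tool_pos: [459.9, -269.0, 310.6]
tcp_rot: [-3.142, 0.0, -1.145]
contact_force: [0.6, 0.3, -0.8]
grip_width: 91.1
finger_force: 0.0
time: 25.25
tool_pos: [460.1, -269.2, 403.1]
tcp_rot: [-3.139, -0.005, -1.145]
contact_force: [0.0, 0.7, -0.6]
grip_width: 91.8
finger_force: 0.0
```

To row units: 32.8 mm is 0.0437, -14.9 mm is -0.0199, -0.85 rad is -0.2125.

```bash
echo '[[[92, -0.0199, 0.0437, 0, -0.0425], [92, -0.0199, 0.0437, 0, -0.085], [92, -0.0199, 0.0437, 0, -0.1275], [92, -0.0199, 0.0437, 0, -0.17], [92, -0.0199, 0.0437, 0, -0.2125]]]' | python3 shift.py && echo '[[[92, 0, 0, 0, -0.0425], [92, 0, 0, 0, -0.074], [92, 0, 0, 0, -0.074], [92, 0, 0, 0, -0.074]]]' | python3 shift.py
python3 - <<'E'
from h import *
w=cap("wrist")
cv2.imwrite('pics/p6.png',cv2.resize(w['color'][50:230,180:380],None,fx=3.3,fy=3.3,interpolation=cv2.INTER_CUBIC)[...,::-1])
E
```

```text
time: 25.88
tool_pos: [423.6, -268.9, 399.4]
tcp_rot: [-3.141, 0.002, -0.29]
contact_force: [0.1, -0.1, -0.3]
grip_width: 91.9
finger_force: 0.0
time: 26.38
tool_pos: [423.7, -269.0, 400.1]
tcp_rot: [-3.141, 0.001, -0.002]
contact_force: [-0.3, 0.3, 0.5]
grip_width: 92.1
finger_force: 0.0
```

View pics/p6.png

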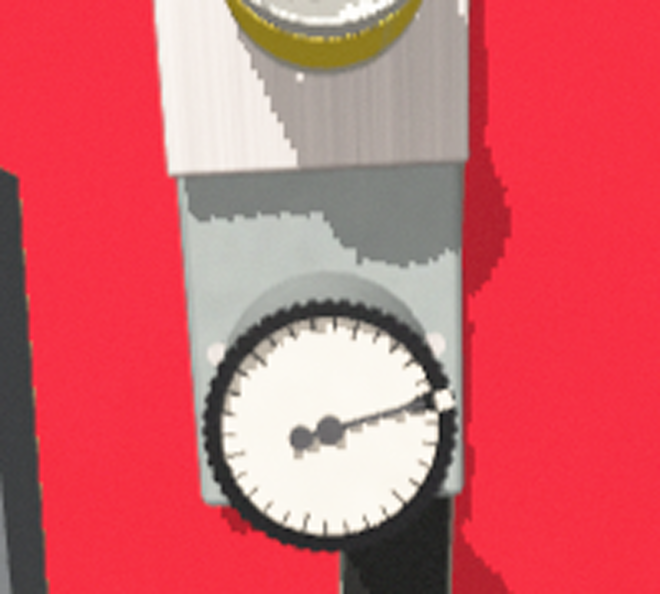

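The crop shows the pointer lying on the wedge, with the bar at (444,400). The tin is standing at the top of the picture. One close look to check for leftover error.

Run:
```python
from h import *
w=cap("wrist")
cv2.imwrite('pics/p7.png',cv2.resize(w['color'][160:195,265:325],None,fx=13,fy=13,interpolation=cv2.INTER_CUBIC)[...,::-1])
P=lambda x,y,z: pt(w,x,y,z,180,50,3.3)
an=lambda d: np.degrees(np.arctan2(d[1],d[0])).round(1)
print('bar',an(P(444,400,155)-P(330,425,155)),'ptr',an(P(415,405,150)-P(302,437,150)))
```

```text
bar -77.7 ptr -74.2
```

View pics/p7.png

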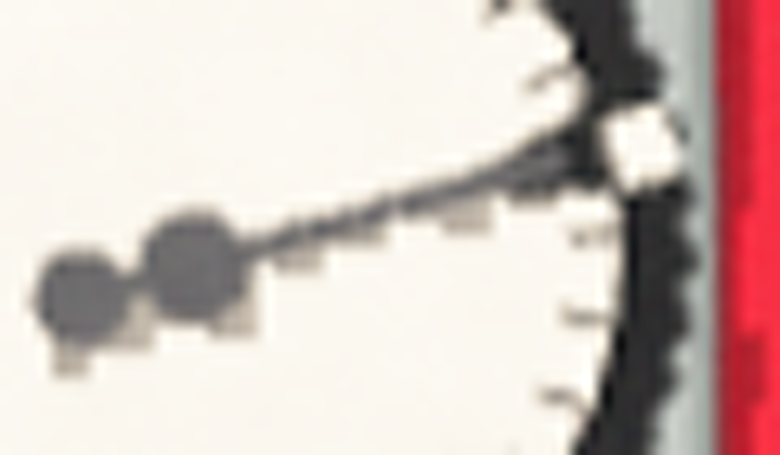

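The close-up shows the pointer tip at about (560,157), centred inside the wedge, which spans rows 128 to 190 there. The dial is aligned and the arm is clear, so I hand in.

```bash
python3 -c "
from plant import bot, capture, get_obs
print(bot.close_job())"
```

```text
the job is handed in; nothing more can be done
None
```

I handed the job in with the tin upright and let go on the platform, the zero wedge centred on the pointer tip in the last close-up, and the arm clear; the hand-in printed no verdict.

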